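# Refit the hook-in filter panel on the sanding dust box

## Task

Close the dust box before sanding starts: pick up the blue filter panel by its wooden handle, hold it tilted and hook its brass lip fully under the red ledge of the box, then swing the yellow-patched end down and press it until the sprung yellow catch snaps over it and the panel lies flat and home. Go by feel, since the ledge may sit more than a centimetre off: only a light touch while hooking, a gentle push to snap it shut; and leave the rooks, the mug and the punch where they are.

Things in the scene. Friction and masses are not known exactly. Their poses are not given: they have to be found in the camera images.
- dustbox: Galvanised open-topped dust box, fixed, 260 x 160 mm, 60 mm high to its flat flanges (the seat). Origin: centre of the underside; x from hook end to catch end, z up. A red frame on it carries ledge and catch: bolted in slotted holes, it sits anywhere within 16 mm either way along x of its drawn place; this shift is NOT measured. Loads allowed: 15 N while hooking, 30 N in the final press.
- seat (a point): Centre of the seat plane of the dust box, 60 mm above the bench; axes as the box. The hook-end flange is flat from x -126 to -55 mm, 150 mm wide. Dark side rims, 5 mm high, 130 mm apart (x -50 to 50 mm); the panel lies between them. With its lip against the stop, the seated panel's handle is at x 0, give or take the frame's shift.
- ledge_drawn (a point): Drawn place of the inner edge of the red ledge's underside (the real one is up to 16 mm off along x): at x -84 mm and 10 mm above the seat. The ledge is 110 mm wide in y, 5 mm thick, and overhangs 7 mm of flange: the slot under it ends in a solid stop 7 mm further towards -x. Axes as the box.
- nose_drawn (a point): Drawn place of the yellow catch's nose tip (real one up to 16 mm off along x, by the same shift as the ledge): x 70 mm, underside 8 mm above the seat (2 mm over the seated panel). The catch is 50 mm wide in y, 26 mm high; above the tip a ramp rises outwards, 30 degrees off vertical; below the nose its post face lies 8 mm further out (+x). Axes as the box.
- catch (a joint): Slide of the yellow catch (m): 0 = sprung in (home), to 0.010 = pushed out along the box's +x. Its spring gives about 2 N at 0, 3 N at 5 mm. Pressing the panel's end down the ramp pushes it out 5 mm (about 5 to 15 N of push at the yellow patch, by friction); then it snaps back over the panel.
- panel_grip (a point): Middle of the wooden handle of the loose blue filter panel (0.3 kg), 26 mm above its underside. Plate 150 (x) x 120 (y) x 6 mm; handle an upright blade in its centre, 12 mm thick (x), 56 long (y), 6 to 46 mm above the underside. x points from brass lip to yellow patch, z out of the top. The patch to press, 24 x 70 mm, lies 52 mm from the handle along +x. Starts flat on the bench.
- panel_lip (a point): Middle of the lower edge of the brass lip's tip: 91 mm from the handle along the panel's -x, level with the underside. The lip is 80 mm wide, 4 mm thick and stands 16 mm out from the plate. Axes as the panel.
- rook_a: Charcoal-grey soapstone chess rook, 42 mm across, 67 mm tall, upright. Origin under its foot. Not to be disturbed.
- rook_b: The other soapstone rook, the same. Not to be disturbed.
- mug: Tin mug, 76 mm across, 85 mm tall, handle at its +y. Origin under its base. Not to be disturbed.
- punch: Brass punch lying on the bench, 126 mm long along its x, 13 mm square. Origin at its underside, mid-length of the shank. Not to be disturbed.
Not all that is in view belongs to the job. Of the things that look like the part that bears panel_grip, take the one that is nearest to the robot's base at the start.

How it is judged:
By the outcome, as a careful person would: the job done as asked, in the order asked, and still so for the second after the job is handed in, with the robot touching nothing.
It also fails if it takes over 61 s, if anything falls off the work surface, if the arm or the gripper's body presses on something with over 40 N, if the wrist force passes 120 N, or if a joint passes its speed limit or range.

## Robot

A 6-joint arm with a two-finger parallel gripper is mounted at the origin on the work surface. World frame = base frame: x ahead of the robot, y to its left, z up, the work surface at z = 0. Lengths are in mm, angles in rad, forces in N, time in s.
With the tool pointing down it reaches from about 275 to 1000 mm from the base axis. Payload 8.4 kg.
Tool frame: the origin (TCP) lies between the finger pads; the fingertips stand r.tips_ahead ahead of it and the grasp point (between the pads) lies 6 mm ahead of it (r.tips_ahead is the distance from the TCP to the fingertips, in mm); z points along the fingers, y is the line along which they close (so a half turn about z gives the same grasp; the last joint's range is limited). The gripper opens to 85 mm and grips with 20 to 120 N. Pads are 22 mm wide; open, the fingers measure 114 mm over their backs; the gripper's body (76 mm by 85 mm) begins 54 mm behind the grasp point. The pads swing forward as they close: fully open they stand 13 mm farther back than shut.
Start: joints at [1.2, 0.353, 1.633, -0, 1.155, -0.002], TCP at [225.309, 582.979, 256.281] pointing down, gripper open.
Joint ranges: [-2.63, 2.63], [-0.92, 2.1], [0.06, 2.66], [-1.3, 4.44], [0, 2.69], [-3.02, 3.02]. Speed limits (rad/s): [2.22, 2.22, 2.79, 3.14, 3.14, 3.14].

## Interface

Orientations are given as [roll, pitch, yaw] about the fixed x, y, z axes, in that order (R = Rz(yaw) Ry(pitch) Rx(roll)).
In Python, from rig import r gives the robot as it stands.
- The arm moves only by the tool carry_out, never from a script. Its arguments are lists of equal length, an entry for each row: "delta_pos": the shift along the tool's x, y, z in m, a list of three; "rot": the turn, a rotation vector about the tool's x, y, z in degrees, a list of three. A call has 1 to 8 rows; each row is the pose to reach, as a shift and turn from the pose commanded when the call began, along the tool's axes at that moment; what a row does not reach only later rows make up. A row lasts 1/8 s, in which the tool goes at most 62.5 mm and 10.7 degrees, less where a joint would pass 70% of its speed; a pose out of reach is approached as far as the arm can. A call with a gripper value outside its range is refused whole. "claw" is the finger opening in m, from 0 to 0.0854, set as the call begins (left out, the last holds). The fingers move at their own pace and stop on an object; "grip_force" is the grip in N (left out, the last holds). Time passes only in rows, so rows that repeat a pose let the fingers close. It gives the time, the measured TCP pose, the force, the opening and the grip force at its end, in the units of the state.
- r.sense(): the state, without advancing time (a new reading comes with each control period).
- r.grab_frame(name): name is "side" or "top" or "wrist"; returns the picture (400x640x3 uint8, blue, green, red); there is no depth.
- r.camera_info(name): a dict with "fx", "fy", "cx", "cy" (pixels), "pose" (4x4, takes a point from camera to world coordinates); the wrist camera has in their place "hand_eye" (4x4, takes a point from camera to tool coordinates, whose origin is the TCP and whose axes are the flange's). Camera axes: x right, y down, z forward; pixel columns grow to the right and rows downward; lengths in mm; the calibration is good to about 2 mm. A picture is of the moment at which its call begins: read the wrist's pose just before it. camera_info takes no time and is no camera call.
- r.sign_off(): hands the job in; it is judged then, once.
Trained networks look in the newest picture that a camera, given by its name, has taken for a name from the list of things; names that differ only in an ending like _2 or _b are one class to them, and where a whole thing is asked for, a point or a joint stands for the part that bears it (a point fixed in the world has none). Each returns a list of dicts, best first, with "p" (0 to 1); they miss things now and then, are a little off and sometimes report something else, mostly with a low value. They report only what shows in the picture. A call takes as long as a camera call. They do not tell look-alikes from the thing itself.
- r.recognise(thing, camera): "box" ([left, top, right, bottom] in pixels, round what is visible of it).
- r.cut_out(thing, camera): "mask" (400x640 bool, what is visible of it) and "box" ([left, top, right, bottom] in pixels, round what is visible of it).
The state is a dict: "clock": time; "qpos": joint angles; "qvel": joint speeds; "joint_efforts": joint torques, N m; "eef_pos": TCP position; "tcp_rot": TCP orientation; "contact_force": force on the tool from outside, world axes, zero at the start; "wrist_torque": the same for the moment, N m; "opening": opening from 0.0 (shut) to 1.0 (fully open); "grasp_force": force on a finger pad.
Only numpy, scipy, OpenCV 4.12 (cv2) and the standard library are available. Lean on these libraries where they do the work, as an engineer would, in place of code of your own. Each camera call takes 0.05 s, during which the arm holds its last target. There are 200 camera calls.

## Working session

There is one attempt and no reset: what is moved stays moved. The work goes in short steps, Python scripts to look and compute and a tool call to move; the robot and the scene stay as the last step left them, time stands still between calls to the robot, and variables do not carry over. Pictures are saved under pics/ and viewed, at most 10 in all, crops included, and the job is handed in when it is done.

Besides the shell and the picture viewer there is one more tool, called after "Request:" in YAML: its name, and indented under it one key for each argument. carry_out: Moves the arm, as the interface text tells. Its arguments: {"type":"object","properties":{"delta_pos":{"type":"array","items":{"type":"array","items":{"type":"number"}}},"rot":{"type":"array","items":{"type":"array","items":{"type":"number"}}},"claw":{"type":"number"},"grip_force":{"type":"number"}},"required":["delta_pos","rot"]}

```bash
mkdir -p pics; ls
python3 - <<'E'
from rig import r
import cv2,numpy as np
s=r.sense(); print({k:np.round(v,3) if not isinstance(v,dict) else v for k,v in s.items()}, r.tips_ahead)
for n in("top","side"):
    im=r.grab_frame(n); cv2.imwrite(f"pics/{n}0.png",im)
    i=r.camera_info(n); print(n,i)
    for t in("panel_grip","dustbox","rook_a","mug","punch","catch","panel_lip"):
        print(t,[(np.round(d["box"]).tolist(),round(d["p"],2)) for d in r.recognise(t,n)])
print(r.camera_info("wrist"))
E
```

```text
pics
{'clock': np.float64(0.0), 'qpos': array([ 1.2  ,  0.354,  1.634, -0.   ,  1.155, -0.002]), 'qvel': array([-0.   , -0.   ,  0.001,  0.   ,  0.   , -0.001]), 'joint_efforts': array([ 3.0000e-03, -6.0527e+01, -3.4206e+01,  0.0000e+00,  1.0000e-02,
        0.0000e+00]), 'eef_pos': array([225.151, 582.54 , 255.526]), 'tcp_rot': array([-3.14 ,  0.   ,  2.773]), 'contact_force': array([ 0.64 ,  0.419, -1.195]), 'wrist_torque': array([0.056, 0.042, 0.004]), 'grasp_force': np.float64(0.0), 'opening': np.float64(1.003)} 25.0
top {'fx': 442.71392579338254, 'fy': 442.71392579338254, 'cx': 315.086003623608, 'cy': 204.27254605222512, 'pose': array([[ 9.80083291e-03, -9.97590061e-01,  6.86877974e-02,
         5.22051992e+02],
       [-9.99926319e-01, -1.02694503e-02, -6.47263176e-03,
        -5.37732838e+01],
       [ 7.16241904e-03, -6.86192993e-02, -9.97617207e-01,
         1.48939815e+03],
       [ 0.00000000e+00,  0.00000000e+00,  0.00000000e+00,
         1.00000000e+00]])}
panel_grip [([334.0, 204.0, 378.0, 258.0], 0.94), ([352.0, 136.0, 407.0, 186.0], 0.82), ([437.0, 181.0, 488.0, 223.0
[... 1241 characters left out ...]
[256.0, 295.0, 312.0, 315.0], 0.84), ([268.0, 143.0, 359.0, 191.0], 0.25)]
catch [([333.0, 144.0, 338.0, 156.0], 0.5)]
panel_lip [([361.0, 244.0, 430.0, 295.0], 0.79), ([263.0, 230.0, 335.0, 266.0], 0.66), ([315.0, 329.0, 390.0, 400.0], 0.64)]
{'fx': 332.9604473603044, 'fy': 332.9604473603044, 'cx': 322.69676493828854, 'cy': 202.57380404920585, 'hand_eye': array([[-6.06342689e-04, -9.64719398e-01, -2.63279538e-01,
         6.65648161e+01],
       [ 9.99999732e-01, -6.92981812e-04,  2.36214598e-04,
         8.57059021e-01],
       [-4.10328736e-04, -2.63279324e-01,  9.64719560e-01,
        -1.17710826e+02],
       [ 0.00000000e+00,  0.00000000e+00,  0.00000000e+00,
         1.00000000e+00]])}
```

Run:
```python
import cv2
a=cv2.imread("pics/top0.png")[130:290,140:500]; cv2.imwrite("pics/top0c.png",cv2.resize(a,None,fx=2.2,fy=2.2,interpolation=cv2.INTER_CUBIC))
a=cv2.imread("pics/side0.png")[110:400,220:460]; cv2.imwrite("pics/side0c.png",cv2.resize(a,None,fx=2,fy=2,interpolation=cv2.INTER_CUBIC))
```

```text
(no output)
```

View pics/top0c.png

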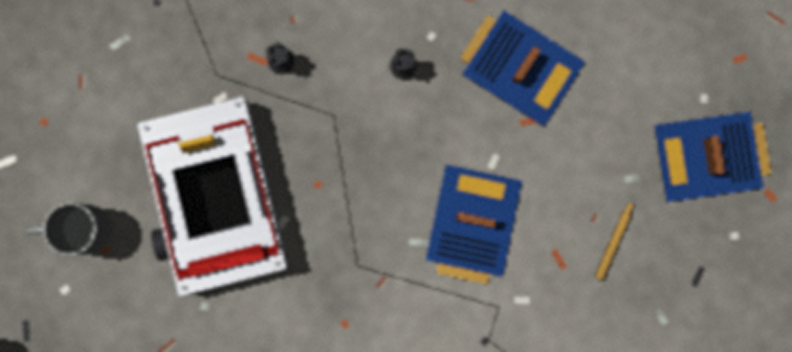

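View pics/side0c.png

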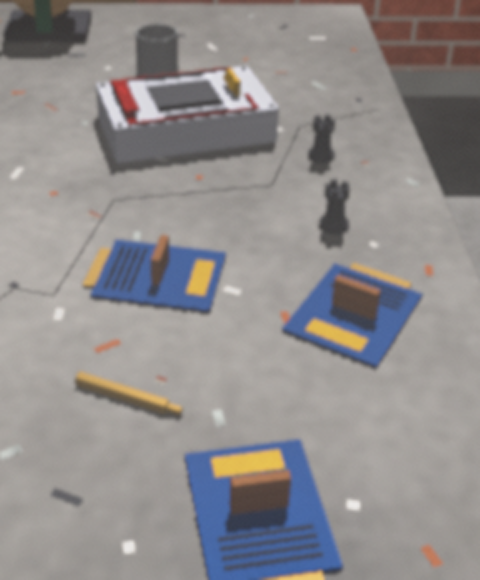

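The top view shows the box at about (240,220), with its red ledge at low x and its catch at high x. The three panels are at (356,231), (380,161) and (462,202). The first is nearest the base, with its lip towards −x. The rooks, mug and punch are clear of it.

```bash
cat > h.py <<'E'
from rig import r
import cv2,numpy as np
from scipy.spatial.transform import Rotation as R
def tool():
    s=r.sense(); T=np.eye(4); T[:3,:3]=R.from_euler("xyz",s["tcp_rot"]).as_matrix(); T[:3,3]=s["eef_pos"]; return T
def cam(n,T=None):
    i=r.camera_info(n); return i,(i["pose"] if n!="wrist" else T@i["hand_eye"])
def back(n,uv,z,T=None):
    i,P=cam(n,T); uv=np.atleast_2d(uv).astype(float)
    d=np.c_[(uv[:,0]-i["cx"])/i["fx"],(uv[:,1]-i["cy"])/i["fy"],np.ones(len(uv))]@P[:3,:3].T
    return P[:3,3]+d*((z-P[2,3])/d[:,2])[:,None]
def proj(n,X,T=None):
    i,P=cam(n,T); c=(np.atleast_2d(X)-P[:3,3])@P[:3,:3]
    return np.c_[c[:,0]/c[:,2]*i["fx"]+i["cx"],c[:,1]/c[:,2]*i["fy"]+i["cy"]]
def masks(im):
    h=cv2.cvtColor(im,cv2.COLOR_BGR2HSV); H,S,V=[h[...,k].astype(int) for k in range(3)]
    return dict(blue=(H>100)&(H<130)&(S>120),red=((H<5)|(H>174))&(S>140)&(V>60),white=(V>200)&(S<40),
      yel=(H>15)&(H<32)&(S>120)&(V>90),brown=(H>4)&(H<16)&(S>100)&(V>40))
def blobs(m,amin=15):
    n,l,st,c=cv2.connectedComponentsWithStats(m.astype(np.uint8)); return [(l==k,st[k],c[k]) for k in range(1,n) if st[k,4]>=amin]
def rect(n,m,z,T=None):
    v,u=np.nonzero(m); X=back(n,np.c_[u,v],z,T)[:,:2]; return cv2.minAreaRect(X.astype(np.float32))
E
python3 - <<'E'
from h import *
im=cv2.imread("pics/top0.png"); M=masks(im)
for k,z in dict(blue=6,red=70,white=60,yel=40,brown=46).items():
    for m,st,c in blobs(M[k]):
        print(k,st.tolist(),np.round(c,1),[np.round(x,2) for x in rect("top",m,z)])
E
```

```text
blue [351, 136, 54, 51, 1161] [375.4 159.5] [array([ 774.6 , -273.86]), array([146.66, 116.71]), np.float64(57.75)]
blue [438, 181, 48, 40, 1133] [463.9 200.5] [array([ 640.85, -557.39]), array([117.15, 147.72]), np.float64(8.74)]
blue [334, 206, 43, 49, 1216] [354.6 232.3] [array([ 540.52, -198.7 ]), array([117.35, 145.42]), np.float64(78.5)]
red [221, 241, 45, 15, 242] [242.7 248.2] [array([477.7 , 165.38]), array([ 18.54, 146.24]), np.float64(14.59)]
white [0, 111, 3, 32, 69] [  0.7 125.1] [array([864.27, 963.1 ]), array([102.62,   6.49]), np.float64(3.34)]
white [131, 137, 2, 9, 18] [131.5 141. ] [array([820.99, 537.23]), array([26.49,  3.25]), np.float64(2.18)]
white [203, 173, 49, 22, 487] [226.9 185. ] [array([678.98, 222.54]), array([ 47.22, 157.13]), np.float64(19.72)]
white [209, 188, 55, 64, 979] [236.1 220.2] [array([570.7 , 191.69]), array([180.21, 139.93]), np.float64(14.78)]
white [138, 201, 9, 5, 20] [142.1 203.2] [array([618.19, 495.36]), array([ 7.31, 25.73]), np.float64(27.58)]
white [221, 246, 48, 18, 230] [243.4 255.2] [array([456.03, 162.66]), array([ 18.61, 154
[... 7731 characters left out ...]
9.54, 45.36]), np.float64(0.49)]
brown [540, 317, 36, 14, 122] [558.2 322.9] [array([ 251.54, -850.21]), array([117.07,  21.68]), np.float64(70.28)]
brown [621, 316, 17, 8, 54] [627.5 319.3] [array([  261.44, -1078.98]), array([22.31, 51.22]), np.float64(9.68)]
brown [609, 318, 11, 4, 16] [614.9 319.2] [array([  259.81, -1031.37]), array([32.42,  8.82]), np.float64(84.24)]
brown [52, 322, 14, 11, 46] [ 57.2 326.3] [array([221.9 , 753.29]), array([29.26, 43.29]), np.float64(14.47)]
brown [61, 326, 5, 6, 15] [ 63.  328.1] [array([215.78, 737.97]), array([15.71, 12.72]), np.float64(2.81)]
brown [97, 332, 4, 10, 29] [ 98.2 336.4] [array([191.36, 624.17]), array([28.21,  9.55]), np.float64(0.47)]
```

```bash
cat >> h.py <<'E'
def go(pos,yaw,tilt=0,pr=True):
    "tool delta (m, deg) to TCP pos with tool down, yaw (deg), then turned by tilt (deg) about tool x"
    T=tool(); Rt=(R.from_euler("xyz",[180,0,yaw],degrees=True)*R.from_rotvec([tilt,0,0],degrees=True)).as_matrix()
    d=T[:3,:3].T@(np.array(pos)-T[:3,3])/1000; w=R.from_matrix(T[:3,:3].T@Rt).as_rotvec(degrees=True)
    print("d",np.round(d,4).tolist(),"w",np.round(w,2).tolist()); return d,w
E
python3 - <<'E'
from h import *
y=np.radians(104.7); go([570+20*np.cos(y),191+20*np.sin(y),230],104.7)
E
```

```text
d [-0.4511, -0.2252, 0.0263] w [0.0, -0.0, 54.17]
```

Request:
carry_out:
  delta_pos:
    - [-0.45, -0.225, 0.026]
    - [-0.45, -0.225, 0.026]
    - [-0.45, -0.225, 0.026]
    - [-0.45, -0.225, 0.026]
    - [-0.45, -0.225, 0.026]
    - [-0.45, -0.225, 0.026]
    - [-0.45, -0.225, 0.026]
    - [-0.45, -0.225, 0.026]
  rot:
    - [0, 0, 54.2]
    - [0, 0, 54.2]
    - [0, 0, 54.2]
    - [0, 0, 54.2]
    - [0, 0, 54.2]
    - [0, 0, 54.2]
    - [0, 0, 54.2]
    - [0, 0, 54.2]

```text
clock: 1.8
eef_pos: [562.7, 212.0, 230.6]
tcp_rot: [3.141, -0.0, 1.827]
contact_force: [0.5, 1.3, -0.5]
opening: 1.0
grasp_force: 0.0
```

Request:
carry_out:
  delta_pos:
    - [0, 0, 0]
    - [0, 0, 0]
    - [0, 0, 0]
  rot:
    - [0, 0, 0]
    - [0, 0, 0]
    - [0, 0, 0]

```text
clock: 2.17
eef_pos: [560.7, 214.6, 230.6]
tcp_rot: [-3.141, -0.0, 1.828]
contact_force: [-0.3, 0.3, -0.2]
opening: 1.001
grasp_force: 0.0
```

Run:
```python
from h import *
T=tool(); im=r.grab_frame("wrist"); cv2.imwrite("pics/w1.png",im); np.save("w1T.npy",T)
print(r.sense()["clock"],np.round(T,3).tolist())
M=masks(im)
for k,z in dict(red=75,white=60,yel=86).items():
    for m,st,c in blobs(M[k],60): print(k,st.tolist(),np.round(c,1),[np.round(x,2).tolist() for x in rect("wrist",m,z,T)])
```

```text
2.225 [[-0.254, 0.967, -0.0, 560.658], [0.967, 0.254, 0.0, 214.644], [0.0, -0.0, -1.0, 230.559], [0.0, 0.0, 0.0, 1.0]]
red [200, 129, 246, 140, 4121] [252.3 182.6] [[561.71, 207.61], [200.01, 122.14], 14.71]
red [242, 288, 44, 4, 124] [262.2 289.1] [[531.47, 114.23], [39.43, 3.07], 14.71]
red [347, 288, 74, 3, 220] [383.8 289. ] [[637.67, 142.65], [66.88, 2.04], 14.71]
white [591, 93, 11, 20, 177] [596.2 103. ] [[761.96, 343.8], [7.53, 16.2], 34.0]
white [173, 123, 312, 163, 22575] [337.4 196.4] [[569.79, 198.81], [264.82, 151.7], 14.71]
white [73, 245, 18, 27, 270] [ 81.5 258.1] [[358.3, 93.67], [27.38, 9.38], 74.57]
yel [408, 188, 26, 64, 1224] [420.5 219.1] [[644.15, 216.42], [19.06, 55.04], 15.74]
```

View pics/w1.png

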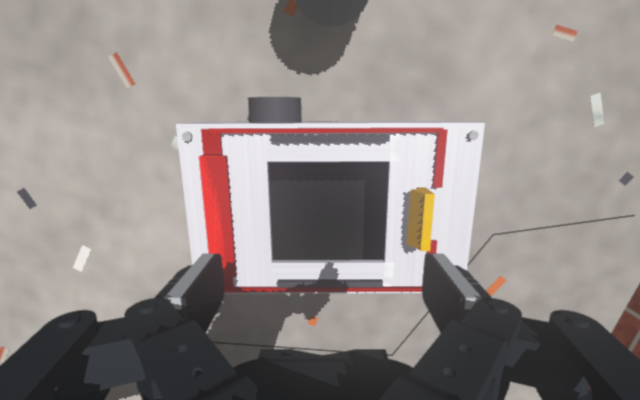

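Run:
```python
from h import *
im=cv2.imread("pics/w1.png"); T=np.load("w1T.npy"); M=masks(im)
a=np.radians(14.71); ex=np.array([np.cos(a),np.sin(a)]); ey=np.array([-ex[1],ex[0]])
w=M["white"]|M["red"]; w[:,:170]=0; w[:,490:]=0; w[:118]=0; w[295:]=0
(c,s,an)=rect("wrist",w,60,T); print("box rect",c,s,an); c=np.array(c)
for row in (126,135,200,230): 
    u=np.nonzero(w[row])[0]; print("row",row,u.min(),u.max(),[np.round((back("wrist",[k,row],60,T)[0,:2]-c)@np.c_[ex,ey],1).tolist() for k in(u.min(),u.max())])
col=np.nonzero(w[:,330])[0]; print("col330",col.min(),col.max())
for row in (170,190,210,230,250):
    u=np.nonzero(M["red"][row,:300])[0]; print("red",row,u.min(),u.max(),[np.round((back("wrist",[u.max()+.5,row],z,T)[0,:2]-c)@np.c_[ex,ey],1).tolist() for z in(70,75)])
for row in (195,210,225,240):
    u=np.nonzero(M["yel"][row,380:460])[0]+380; print("yel",row,u.min(),u.max(),[np.round((back("wrist",[k,row],z,T)[0,:2]-c)@np.c_[ex,ey],1).tolist() for k,z in((u.min()-.5,68),(u.max(),86))])
cv2.imwrite("pics/w1c.png",cv2.resize(im[115:300,165:495],None,fx=2.4,fy=2.4,interpolation=cv2.INTER_CUBIC))
```

```text
box rect (570.7421875, 195.1625213623047) (264.8205871582031, 159.2250213623047) 14.708456039428711
row 126 176 484 [[-128.2, 77.2], [131.9, 77.1]]
row 135 177 483 [[-128.2, 69.7], [132.0, 69.7]]
row 200 184 475 [[-128.5, 12.5], [132.1, 12.5]]
row 230 188 471 [[-128.0, -16.0], [131.8, -16.0]]
col330 123 160
red 170 201 226 [[-85.5, 41.3], [-84.0, 42.2]]
red 190 203 228 [[-85.1, 24.0], [-83.6, 25.2]]
red 210 205 229 [[-85.5, 6.1], [-84.1, 7.6]]
red 230 207 231 [[-85.1, -12.3], [-83.7, -10.5]]
red 250 209 233 [[-84.7, -31.5], [-83.3, -29.3]]
yel 195 411 433 [[71.8, 19.1], [85.2, 23.6]]
yel 210 410 432 [[71.9, 5.6], [85.5, 10.9]]
yel 225 409 431 [[71.9, -8.4], [85.8, -2.1]]
yel 240 408 430 [[72.0, -22.6], [86.1, -15.5]]
```

View pics/w1c.png

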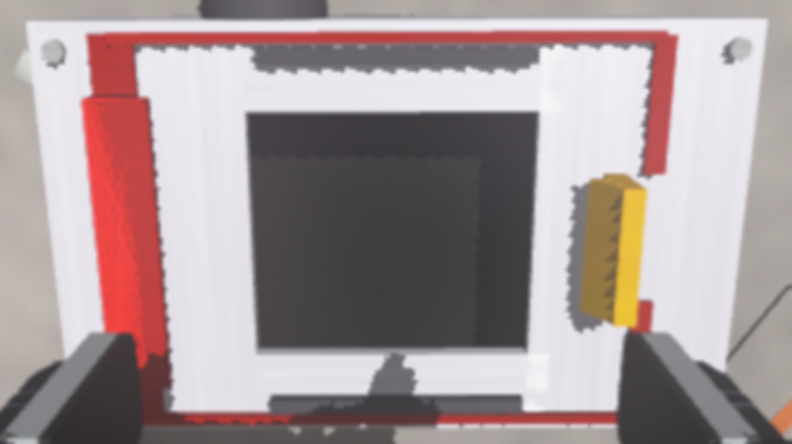

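Run:
```python
from h import *
y=np.radians(78.5); go([540+25*np.cos(y),-198+25*np.sin(y),190],78.5)
```

```text
d [-0.3715, -0.1141, 0.0405] w [-0.0, -0.01, 26.26]
```

Request:
carry_out:
  delta_pos:
    - [-0.371, -0.114, 0.03]
    - [-0.371, -0.114, 0.04]
    - [-0.371, -0.114, 0.04]
    - [-0.371, -0.114, 0.04]
    - [-0.371, -0.114, 0.04]
    - [-0.371, -0.114, 0.04]
    - [-0.371, -0.114, 0.04]
    - [-0.371, -0.114, 0.04]
  rot:
    - [0, 0, 26.3]
    - [0, 0, 26.3]
    - [0, 0, 26.3]
    - [0, 0, 26.3]
    - [0, 0, 26.3]
    - [0, 0, 26.3]
    - [0, 0, 26.3]
    - [0, 0, 26.3]

```text
clock: 3.22
eef_pos: [545.0, -173.8, 190.5]
tcp_rot: [-3.141, -0.0, 1.367]
contact_force: [0.2, 0.6, 0.9]
opening: 0.997
grasp_force: 0.0
```

Request:
carry_out:
  delta_pos:
    - [0, 0, 0]
    - [0, 0, 0]
    - [0, 0, 0]
  rot:
    - [0, 0, 0]
    - [0, 0, 0]
    - [0, 0, 0]

```text
clock: 3.6
eef_pos: [545.3, -173.1, 190.7]
tcp_rot: [3.141, -0.0, 1.369]
contact_force: [-0.2, 0.5, 0.5]
opening: 0.992
grasp_force: 0.0
```

Run:
```python
from h import *
T=tool(); im=r.grab_frame("wrist"); cv2.imwrite("pics/w2.png",im); np.save("w2T.npy",T)
print(np.round(T,3).tolist())
M=masks(im)
for k,z in dict(blue=6,brown=46,yel=6).items():
    for m,st,c in blobs(M[k],100): print(k,st.tolist(),np.round(c,1),[np.round(x,2).tolist() for x in rect("wrist",m,z,T)])
```

```text
[[0.2, 0.98, 0.0, 545.291], [0.98, -0.2, -0.0, -173.065], [0.0, 0.0, -1.0, 190.656], [0.0, 0.0, 0.0, 1.0]]
blue [486, 144, 154, 172, 11400] [571.2 227.6] [[775.36, -271.12], [148.16, 119.54], 57.63]
blue [242, 148, 163, 120, 14029] [320.  204.8] [[541.32, -195.41], [117.33, 147.47], 78.42]
brown [83, 18, 17, 18, 177] [90.9 26.9] [[408.6, -16.52], [9.8, 8.23], 19.33]
brown [173, 71, 23, 14, 110] [184.1  77.8] [[463.25, -62.61], [2.97, 17.5], 52.09]
brown [317, 184, 13, 71, 843] [323.4 219.3] [[541.9, -191.83], [60.97, 9.86], 78.71]
brown [565, 229, 75, 40, 884] [606.6 251.5] [[767.2, -264.76], [12.35, 75.43], 57.5]
brown [482, 246, 13, 25, 192] [487.9 256.5] [[673.89, -253.63], [7.99, 21.9], 9.54]
brown [282, 323, 25, 21, 192] [294.1 333.5] [[494.11, -293.18], [25.47, 7.56], 30.83]
yel [582, 134, 58, 39, 1021] [612.4 152.3] [[810.48, -195.32], [14.55, 61.55], 57.63]
yel [226, 169, 20, 80, 1196] [235.9 208. ] [[460.71, -178.26], [77.92, 14.26], 78.39]
yel [365, 175, 28, 71, 1769] [378.2 209.7] [[592.22, -206.44], [69.2, 23.57], 78.41]
yel [514, 263, 71, 41, 1457] [548.7 282.7] [[749.01, -315.83], [23.49, 69.85], 57.93]
```

View pics/w2.png

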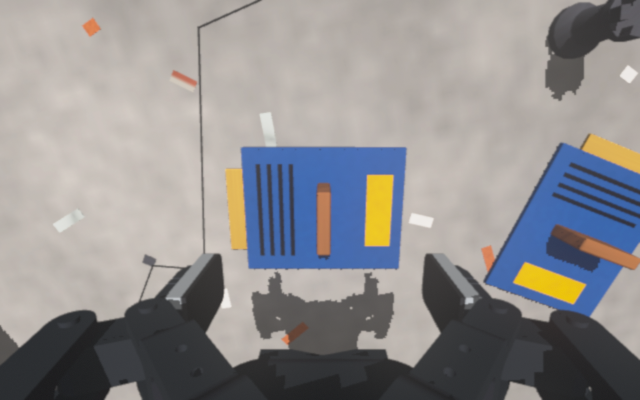

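The panel is under the gripper: plate centre (541,−196), heading −11.6°, and the patch 52 mm further on matches the drawing. I'll go down and grip the handle.

Run:
```python
from h import *
go([541.3,-195.6,60],78.42);go([541.3,-195.6,36],78.42)
```

```text
d [-0.0227, 0.0006, 0.1306] w [0.01, -0.0, 0.02]
d [-0.0227, 0.0006, 0.1546] w [0.01, -0.0, 0.02]
```

Request:
carry_out:
  delta_pos:
    - [-0.0227, 0.0006, 0.05]
    - [-0.0227, 0.0006, 0.1]
    - [-0.0227, 0.0006, 0.13]
    - [-0.0227, 0.0006, 0.145]
    - [-0.0227, 0.0006, 0.155]
    - [-0.0227, 0.0006, 0.155]
    - [-0.0227, 0.0006, 0.155]
  rot:
    - [0, 0, 0]
    - [0, 0, 0]
    - [0, 0, 0]
    - [0, 0, 0]
    - [0, 0, 0]
    - [0, 0, 0]
    - [0, 0, 0]
  claw: 0.06

```text
clock: 4.53
eef_pos: [541.8, -196.6, 36.5]
tcp_rot: [3.14, 0.0, 1.368]
contact_force: [-0.3, 0.1, 0.1]
opening: 0.703
grasp_force: 0.0
```

Request:
carry_out:
  delta_pos:
    - [0, 0, 0]
    - [0, 0, 0]
    - [0, 0, 0]
    - [0, 0, 0]
    - [0, 0, 0]
    - [0, 0, 0]
    - [0, 0, 0]
    - [0, 0, 0]
  rot:
    - [0, 0, 0]
    - [0, 0, 0]
    - [0, 0, 0]
    - [0, 0, 0]
    - [0, 0, 0]
    - [0, 0, 0]
    - [0, 0, 0]
    - [0, 0, 0]
  claw: 0.0
  grip_force: 60

```text
clock: 5.52
eef_pos: [541.3, -196.5, 35.9]
tcp_rot: [3.141, 0.0, 1.368]
contact_force: [-1.1, 0.7, 7.0]
opening: 0.131
grasp_force: 59.9
```

```bash
cat >> h.py <<'E'
C=np.array([572.6,195.6]); YAW=14.71; G=36.0
a=np.radians(YAW); B=np.array([[np.cos(a),-np.sin(a),0],[np.sin(a),np.cos(a),0],[0,0,1]]); O=np.array([C[0],C[1],60.])
def lip_to_tcp(X,Z,th,Y=0):
    t=np.radians(th); return O+B@np.array([X+91*np.cos(t)-G*np.sin(t),Y,Z+91*np.sin(t)+G*np.cos(t)])
def hook(X,Z,th,Y=0): return go(lip_to_tcp(X,Z,th,Y),YAW+90,-th)
def state():
    s=r.sense(); T=tool(); p=B.T@(T[:3,3]-O)
    th=np.degrees(np.arcsin((B.T@T[:3,1])[2])); l=B.T@((T@[0,-91,G,1])[:3]-O); e=B.T@((T@[0,75,G,1])[:3]-O)
    print(round(s["clock"],2),"tcp",np.round(p,1),"tilt",round(th,2),"lip",np.round(l,1),"end",np.round(e,1),"Fbox",np.round(B.T@s["contact_force"],1),"M",np.round(s["wrist_torque"],2),"grip",round(s["grasp_force"],1),round(s["opening"],3))
E
python3 - <<'E'
from h import *
state(); hook(-68,60,20)
E
```

```text
5.53 tcp [-129.9 -371.3  -24.1] tilt 0.03 lip [-211.4 -331.   -60.1] end [ -62.7 -404.6  -60. ] Fbox [-0.9  1.   7. ] M [0.05 0.22 0.03] grip 59.9 0.131
d [0.3927, -0.0436, -0.1491] w [-19.62, 4.61, -26.07]
```

Request:
carry_out:
  delta_pos:
    - [0, 0, -0.03]
    - [0, 0, -0.08]
    - [0.02, 0, -0.13]
    - [0.08, -0.01, -0.15]
    - [0.14, -0.02, -0.15]
    - [0.2, -0.03, -0.15]
    - [0.255, -0.035, -0.15]
    - [0.31, -0.04, -0.15]
  rot:
    - [0, 0, 0]
    - [0, 0, 0]
    - [0, 0, 0]
    - [-4, 1, -5.3]
    - [-8, 2, -10.6]
    - [-12, 2.8, -16]
    - [-16, 3.7, -21.3]
    - [-19.62, 4.61, -26.07]

```text
clock: 6.52
eef_pos: [563.6, 117.0, 185.2]
tcp_rot: [2.792, -0.0, 1.831]
contact_force: [1.1, -0.6, -3.6]
opening: 0.131
grasp_force: 59.3
```

Run:
```python
from h import *
state(); hook(-68,60,20)
```

```text
6.53 tcp [-28.6 -73.7 125.2] tilt 20.05 lip [-101.8  -73.9   60.2] end [ 54.2 -73.5 117.1] Fbox [ 0.9 -0.9 -3.6] M [-0.13  0.29 -0.04] grip 59.3 0.131
d [0.0736, 0.0319, 0.012] w [0.05, -0.07, 0.17]
```

Request:
carry_out:
  delta_pos:
    - [0.04, 0.018, 0.006]
    - [0.074, 0.032, 0.012]
    - [0.074, 0.032, 0.012]
    - [0.074, 0.032, 0.012]
  rot:
    - [0, 0, 0.2]
    - [0, 0, 0.2]
    - [0, 0, 0.2]
    - [0, 0, 0.2]

```text
clock: 7.02
eef_pos: [577.8, 195.1, 184.4]
tcp_rot: [2.795, -0.001, 1.825]
contact_force: [0.6, 0.0, -3.6]
opening: 0.131
grasp_force: 59.2
```

Run:
```python
from h import *
state(); hook(-68,15,20)
im=r.grab_frame("wrist"); cv2.imwrite("pics/w3.png",im)
im=r.grab_frame("side"); cv2.imwrite("pics/s3.png",cv2.resize(im[60:200,240:400],None,fx=4,fy=4,interpolation=cv2.INTER_CUBIC))
a=np.hstack([cv2.imread("pics/w3.png"),]); 
b=cv2.imread("pics/s3.png"); h=300
f=lambda q: cv2.resize(q,(int(q.shape[1]*h/q.shape[0]),h))
cv2.imwrite("pics/c3.png",np.hstack([f(a)[:,:450],f(b)]))
```

```text
7.03 tcp [  4.9  -1.8 124.4] tilt 19.86 lip [-68.5  -1.5  59.6] end [ 87.6  -2.  116. ] Fbox [ 0.6 -0.1 -3.6] M [-0.09  0.29 -0.04] grip 59.2 0.131
d [0.0017, -0.0148, 0.0419] w [-0.14, -0.01, -0.17]
```

View pics/c3.png

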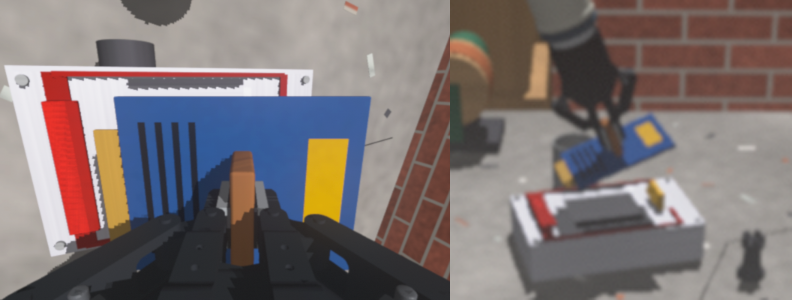

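The panel is held straight and tilted, lip end low, with the lip ahead of the red ledge. I'll check the grip offset in this same wrist picture.

Run:
```python
from h import *
im=cv2.imread("pics/w3.png"); M=masks(im); I=np.eye(4)
for m,st,c in blobs(M["yel"],100): print("yel",st.tolist())
for m,st,c in blobs(M["blue"],300): print("blue",st.tolist())
# predicted, tool frame
for n,p in dict(lip_top_y40=(40,-91,G-4),lip_low_y40=(40,-91,G),plate_corner_m=(60,-75,G-6),plate_corner_p=(60,75,G-6),patch_in=(35,40,G-6),patch_out=(35,64,G-6)).items():
    print(n,np.round(proj("wrist",[p],I),1))
```

```text
yel [125, 173, 48, 147, 4245]
yel [404, 185, 60, 112, 5308]
blue [153, 129, 341, 177, 36415]
blue [439, 334, 26, 26, 358]
lip_top_y40 [[121.4 174.1]]
lip_low_y40 [[126.4 172.5]]
plate_corner_m [[148.3 129.3]]
plate_corner_p [[494.6 129. ]]
patch_in [[409.8 185.5]]
patch_out [[462.8 185.5]]
```

Request:
carry_out:
  delta_pos:
    - [0.002, -0.005, 0.015]
    - [0.002, -0.01, 0.028]
    - [0.002, -0.015, 0.042]
    - [0.002, -0.015, 0.042]
    - [0.002, -0.015, 0.042]
  rot:
    - [0, 0, 0]
    - [0, 0, -0.2]
    - [0, 0, -0.2]
    - [0, 0, -0.2]
    - [0, 0, -0.2]
  grip_force: 80

```text
clock: 7.75
eef_pos: [578.5, 197.6, 140.5]
tcp_rot: [2.793, -0.0, 1.828]
contact_force: [-0.4, 0.9, -2.3]
opening: 0.13
grasp_force: 80.2
```

Run:
```python
from h import *
state(); hook(-70,5,20); hook(-70,2,20); hook(-70,0,20)
```

```text
7.75 tcp [ 6.2  0.4 80.5] tilt 19.97 lip [-67.    0.4  15.6] end [89.   0.4 72.3] Fbox [-0.1  0.9 -2.3] M [-0.09  0.31 -0.02] grip 80.2 0.13
d [-0.0004, -0.0065, 0.0089] w [-0.03, -0.02, -0.0]
d [-0.0004, -0.0075, 0.0117] w [-0.03, -0.02, -0.0]
d [-0.0004, -0.0082, 0.0136] w [-0.03, -0.02, -0.0]
```

Request:
carry_out:
  delta_pos:
    - [0, -0.004, 0.006]
    - [0, -0.0065, 0.009]
    - [0, -0.0075, 0.0117]
    - [0, -0.0075, 0.0117]
    - [0, -0.0075, 0.0117]
  rot:
    - [0, 0, 0]
    - [0, 0, 0]
    - [0, 0, 0]
    - [0, 0, 0]
    - [0, 0, 0]

```text
clock: 8.38
eef_pos: [575.6, 196.8, 127.1]
tcp_rot: [2.793, -0.0, 1.828]
contact_force: [-0.5, 0.2, -3.8]
opening: 0.133
grasp_force: 80.3
```

```bash
python3 -c "from h import *
state()"
```

```text
8.38 tcp [ 3.2  0.5 67.1] tilt 20.0 lip [-70.    0.5   2.2] end [86.   0.5 58.9] Fbox [-0.4  0.3 -3.8] M [-0.04  0.3   0.02] grip 80.3 0.133
```

Request:
carry_out:
  delta_pos:
    - [0, -0.0003, 0.001]
    - [0, -0.0003, 0.001]
    - [0, -0.0003, 0.001]
  rot:
    - [0, 0, 0]
    - [0, 0, 0]
    - [0, 0, 0]

```text
clock: 8.75
eef_pos: [575.5, 196.9, 126.0]
tcp_rot: [2.793, -0.0, 1.828]
contact_force: [0.2, -0.8, -3.7]
opening: 0.126
grasp_force: 80.3
```

```bash
python3 -c "from h import *
state()"
```

```text
8.75 tcp [ 3.1  0.5 66. ] tilt 19.98 lip [-70.1   0.5   1.1] end [85.9  0.5 57.8] Fbox [-0.1 -0.9 -3.7] M [-0.09  0.32 -0.02] grip 80.3 0.126
```

Request:
carry_out:
  delta_pos:
    - [0, -0.0003, 0.001]
    - [0, -0.0003, 0.001]
    - [0, -0.0003, 0.001]
  rot:
    - [0, 0, 0]
    - [0, 0, 0]
    - [0, 0, 0]

```text
clock: 9.12
eef_pos: [575.5, 196.8, 124.9]
tcp_rot: [2.793, -0.0, 1.828]
contact_force: [-0.1, 0.5, -2.7]
opening: 0.125
grasp_force: 80.5
```

Request:
carry_out:
  delta_pos:
    - [0, -0.0003, 0.001]
    - [0, -0.0003, 0.001]
    - [0, -0.0003, 0.001]
  rot:
    - [0, 0, 0]
    - [0, 0, 0]
    - [0, 0, 0]

```text
clock: 9.5
eef_pos: [575.9, 197.0, 124.3]
tcp_rot: [2.792, -0.0, 1.828]
contact_force: [-1.1, -0.2, 5.0]
opening: 0.127
grasp_force: 81.4
```

```bash
python3 -c "from h import *
state()"
```

```text
9.5 tcp [ 3.5  0.5 64.3] tilt 20.02 lip [-69.7   0.5  -0.7] end [86.3  0.5 56.2] Fbox [-1.1  0.1  5. ] M [-0.26  0.76 -0.02] grip 81.4 0.127
```

Request:
carry_out:
  delta_pos:
    - [0, 0.0005, -0.0016]
    - [0, -0.004, -0.0033]
    - [0, -0.008, -0.0047]
    - [0, -0.0115, -0.006]
    - [0, -0.0115, -0.006]
  rot:
    - [0, 0, 0]
    - [0, 0, 0]
    - [0, 0, 0]
    - [0, 0, 0]
    - [0, 0, 0]

```text
clock: 10.12
eef_pos: [562.7, 193.5, 125.4]
tcp_rot: [2.793, -0.0, 1.828]
contact_force: [0.2, 0.4, -2.9]
opening: 0.133
grasp_force: 80.4
```

```bash
python3 -c "from h import *
state()"
```

```text
10.12 tcp [-10.1   0.4  65.4] tilt 19.95 lip [-83.4   0.4   0.5] end [72.7  0.4 57.2] Fbox [ 0.3  0.4 -2.9] M [-0.08  0.36  0.05] grip 80.4 0.133
```

Request:
carry_out:
  delta_pos:
    - [0, -0.002, -0.0007]
    - [0, -0.0038, -0.0014]
    - [0, -0.0038, -0.0014]
  rot:
    - [0, 0, 0]
    - [0, 0, 0]
    - [0, 0, 0]

```text
clock: 10.5
eef_pos: [559.1, 192.5, 125.6]
tcp_rot: [2.793, -0.0, 1.828]
contact_force: [-0.4, -0.3, -2.8]
opening: 0.135
grasp_force: 80.4
```

Request:
carry_out:
  delta_pos:
    - [0, -0.0009, -0.0003]
    - [0, -0.0009, -0.0003]
  rot:
    - [0, 0, 0]
    - [0, 0, 0]

```text
clock: 10.75
eef_pos: [558.3, 192.3, 125.5]
tcp_rot: [2.793, -0.0, 1.828]
contact_force: [0.1, 0.5, -3.4]
opening: 0.127
grasp_force: 80.4
```

```bash
python3 -c "from h import *
state()"
```

```text
10.75 tcp [-14.7   0.4  65.5] tilt 19.97 lip [-87.9   0.4   0.6] end [68.1  0.4 57.3] Fbox [ 0.2  0.4 -3.4] M [-0.06  0.31  0.  ] grip 80.4 0.127
```

Request:
carry_out:
  delta_pos:
    - [0, -0.0009, -0.0003]
    - [0, -0.0009, -0.0003]
  rot:
    - [0, 0, 0]
    - [0, 0, 0]

```text
clock: 11.0
eef_pos: [557.3, 192.0, 125.5]
tcp_rot: [2.793, -0.0, 1.828]
contact_force: [-0.1, 0.5, -2.7]
opening: 0.126
grasp_force: 80.4
```

```bash
python3 -c "from h import *
state()"
```

```text
11.0 tcp [-15.7   0.4  65.5] tilt 19.97 lip [-88.9   0.5   0.6] end [67.1  0.5 57.3] Fbox [ 0.1  0.5 -2.7] M [-0.13  0.29  0.  ] grip 80.4 0.126
```

Request:
carry_out:
  delta_pos:
    - [0, -0.0009, -0.0003]
    - [0, -0.0009, -0.0003]
  rot:
    - [0, 0, 0]
    - [0, 0, 0]

```text
clock: 11.25
eef_pos: [556.4, 191.8, 125.5]
tcp_rot: [2.793, -0.0, 1.828]
contact_force: [-0.2, -0.5, -2.8]
opening: 0.13
grasp_force: 80.4
```

```bash
python3 -c "from h import *
state()"
```

```text
11.25 tcp [-16.6   0.4  65.5] tilt 19.97 lip [-89.9   0.4   0.6] end [66.1  0.4 57.3] Fbox [-0.4 -0.4 -2.8] M [-0.09  0.32  0.03] grip 80.4 0.13
```

Request:
carry_out:
  delta_pos:
    - [0, -0.0009, -0.0003]
    - [0, -0.0009, -0.0003]
  rot:
    - [0, 0, 0]
    - [0, 0, 0]

```text
clock: 11.5
eef_pos: [555.5, 191.5, 125.5]
tcp_rot: [2.793, -0.0, 1.827]
contact_force: [-0.0, -0.5, -3.4]
opening: 0.129
grasp_force: 80.4
```

Request:
carry_out:
  delta_pos:
    - [0, -0.0007, -0.0003]
    - [0, -0.0007, -0.0003]
  rot:
    - [0, 0, 0]
    - [0, 0, 0]

```text
clock: 11.75
eef_pos: [554.8, 191.4, 125.6]
tcp_rot: [2.793, -0.0, 1.828]
contact_force: [0.3, -0.8, -2.5]
opening: 0.127
grasp_force: 80.4
```

Now at a lip x of about −91.6, still free.

Request:
carry_out:
  delta_pos:
    - [0, -0.0007, -0.0003]
    - [0, -0.0007, -0.0003]
  rot:
    - [0, 0, 0]
    - [0, 0, 0]

```text
clock: 12.0
eef_pos: [554.5, 191.3, 125.8]
tcp_rot: [2.792, -0.0, 1.828]
contact_force: [1.1, 1.6, -4.0]
opening: 0.126
grasp_force: 80.2
```

Request:
carry_out:
  delta_pos:
    - [0, -0.0007, -0.0003]
    - [0, -0.0007, -0.0003]
  rot:
    - [0, 0, 0]
    - [0, 0, 0]

```text
clock: 12.25
eef_pos: [554.2, 191.3, 126.1]
tcp_rot: [2.791, -0.0, 1.828]
contact_force: [5.3, 1.8, -4.6]
opening: 0.124
grasp_force: 79.8
```

Run:
```python
from h import *
state(); im=r.grab_frame("wrist"); cv2.imwrite("pics/w4.png",im); M=masks(im)
for k in("yel","blue","red"):
  for m,st,c in blobs(M[k],100): print(k,st.tolist())
for row in(200,220,240): u=np.nonzero(M["yel"][row,:220])[0]; print(row,u.min(),u.max())
cv2.imwrite("pics/w4c.png",im[100:330,60:540])
```

```text
12.25 tcp [-18.9   0.5  66.1] tilt 20.08 lip [-92.    0.5   1. ] end [63.9  0.5 58. ] Fbox [ 5.5  0.4 -4.6] M [ 0.25 -0.68  0.09] grip 79.8 0.124
yel [139, 173, 35, 140, 2333]
yel [405, 185, 60, 112, 5313]
blue [153, 129, 341, 178, 36395]
blue [339, 331, 7, 22, 126]
blue [438, 334, 27, 26, 368]
blue [183, 337, 24, 22, 269]
red [69, 94, 394, 246, 15470]
200 143 160
220 146 162
240 149 165
```

View pics/w4c.png

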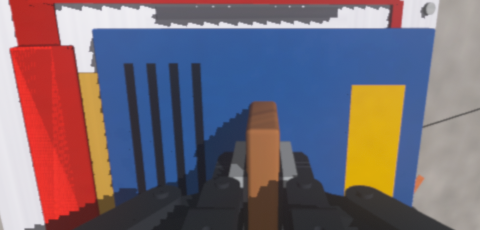

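The brass lip is hidden under the red ledge by about 6–7 mm and sits against the stop, so the hook is complete. Next I swing it down about the lip.

Run:
```python
from h import *
p=np.array([0,-91,G])
for f in (3.5,7,10.5,14,15,16,20):
    print(f,np.round((p-R.from_rotvec([f,0,0],degrees=True).apply(p))/1000,4))
```

```text
3.5 [0.     0.002  0.0056]
7 [0.     0.0037 0.0114]
10.5 [0.     0.005  0.0172]
14 [0.     0.006  0.0231]
15 [0.     0.0062 0.0248]
16 [0.     0.0064 0.0265]
20 [0.     0.0068 0.0333]
```

Request:
carry_out:
  delta_pos:
    - [0, 0.001, 0.0028]
    - [0, 0.002, 0.0056]
    - [0, 0.0029, 0.0085]
    - [0, 0.0037, 0.0114]
    - [0, 0.0037, 0.0114]
  rot:
    - [1.75, 0, 0]
    - [3.5, 0, 0]
    - [5.25, 0, 0]
    - [7, 0, 0]
    - [7, 0, 0]

```text
clock: 12.92
eef_pos: [561.2, 193.1, 116.4]
tcp_rot: [2.914, -0.0, 1.827]
contact_force: [4.3, 0.7, -0.7]
opening: 0.129
grasp_force: 80.8
```

```bash
python3 -c "from h import *
state()"
```

```text
12.93 tcp [-11.7   0.5  56.4] tilt 13.03 lip [-92.2   0.5   0.8] end [69.5  0.5 38.2] Fbox [ 4.4 -0.4 -0.7] M [ 0.13 -0.42  0.07] grip 80.8 0.129
```

Request:
carry_out:
  delta_pos:
    - [0, 0.001, 0.0028]
    - [0, 0.002, 0.0056]
    - [0, 0.0029, 0.0085]
    - [0, 0.0035, 0.0106]
    - [0, 0.0035, 0.0106]
  rot:
    - [1.75, 0, 0]
    - [3.5, 0, 0]
    - [5.25, 0, 0]
    - [6.5, 0, 0]
    - [6.5, 0, 0]

```text
clock: 13.55
eef_pos: [566.4, 194.5, 106.7]
tcp_rot: [3.028, -0.0, 1.827]
contact_force: [3.8, 3.1, -0.6]
opening: 0.127
grasp_force: 80.7
```

```bash
python3 -c "from h import *
state()"
```

```text
13.55 tcp [-6.3  0.5 46.7] tilt 6.52 lip [-92.6   0.5   0.6] end [72.3  0.5 19.4] Fbox [ 4.4  2.1 -0.6] M [ 0.28 -0.55  0.01] grip 80.7 0.127
```

Request:
carry_out:
  delta_pos:
    - [0, 0.0006, 0.001]
    - [0, 0.001, 0.0019]
    - [0, 0.001, 0.0019]
  rot:
    - [0.6, 0, 0]
    - [1.2, 0, 0]
    - [1.2, 0, 0]

```text
clock: 13.92
eef_pos: [567.2, 194.7, 105.0]
tcp_rot: [3.05, -0.0, 1.828]
contact_force: [0.5, 1.2, 3.2]
opening: 0.128
grasp_force: 81.4
```

```bash
python3 -c "from h import *
state()"
```

```text
13.93 tcp [-5.5  0.5 45. ] tilt 5.26 lip [-92.8   0.5   0.8] end [72.5  0.5 16. ] Fbox [0.8 1.  3.2] M [ 0.27 -0.29  0.07] grip 81.4 0.128
```

The end has met the ramp. I'll let go so I can press on the patch with the fingertips.

Request:
carry_out:
  delta_pos:
    - [0, 0, 0]
    - [0, 0, 0]
    - [0, 0, 0]
    - [0, 0, 0]
  rot:
    - [0, 0, 0]
    - [0, 0, 0]
    - [0, 0, 0]
    - [0, 0, 0]
  claw: 0.05
  grip_force: 40

```text
clock: 14.42
eef_pos: [567.1, 194.6, 104.8]
tcp_rot: [3.05, -0.0, 1.828]
contact_force: [0.0, -0.3, 0.4]
opening: 0.592
grasp_force: 0.0
```

Request:
carry_out:
  delta_pos:
    - [0, 0, -0.03]
    - [0, 0, -0.06]
    - [0, 0, -0.09]
    - [0, 0, -0.09]
  rot:
    - [0, 0, 0]
    - [0, 0, 0]
    - [0, 0, 0]
    - [0, 0, 0]

```text
clock: 14.92
eef_pos: [560.5, 193.0, 196.8]
tcp_rot: [3.045, -0.001, 1.828]
contact_force: [0.7, -0.3, -0.4]
opening: 0.585
grasp_force: 0.0
```

Run:
```python
from h import *
state(); T=tool(); im=r.grab_frame("wrist"); cv2.imwrite("pics/w5.png",im); M=masks(im); np.save("w5T.npy",T)
for k in("yel","blue"):
  for m,st,c in blobs(M[k],100):
    q=rect("wrist",m,66+8,T); print(k,st.tolist(),np.round(B.T[:2,:2]@(np.array(q[0])-C),1),np.round(q[1],1),q[2])
sd=r.grab_frame("side")[125:200,250:370]
a=cv2.resize(sd,(480,300),interpolation=cv2.INTER_CUBIC); cv2.imwrite("pics/c5.png",np.hstack([im[60:360,80:400+0],a]))
go(O+B@[46,0,110],YAW+90,0)
```

```text
14.93 tcp [-12.4   0.5 136.8] tilt 5.52 lip [-99.5   0.6  92.3] end [ 65.7   0.5 108.2] Fbox [ 0.6 -0.4 -0.4] M [-0.1   0.05  0.02] grip 0.0 0.585
yel [202, 152, 22, 101, 1296] [-80.3   3.2] [ 9.3 75.5] 14.850654602050781
yel [372, 158, 36, 90, 2781] [51.2 -0.6] [24.8 71.4] 14.701424598693848
yel [419, 169, 22, 70, 1105] [83.  -1.7] [14.4 56.2] 15.83602237701416
blue [215, 123, 209, 154, 20431] [-0.4 -0.1] [148.8 120.7] 14.500201225280762
d [-0.0004, 0.0574, 0.0296] w [5.28, -0.02, -0.0]
```

View pics/c5.png

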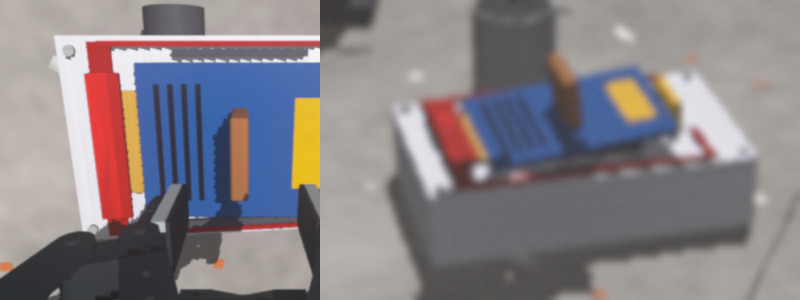

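Both views show the lip under the ledge and the far end resting on the catch ramp. I'll close the fingers above the patch and press.

Run:
```python
from h import *
go(O+B@[49,0,100],YAW+90,0); go(O+B@[49,0,60],YAW+90,0)
```

```text
d [-0.0004, 0.0595, 0.0399] w [5.28, -0.02, -0.0]
d [-0.0004, 0.0558, 0.0797] w [5.28, -0.02, -0.0]
```

Request:
carry_out:
  delta_pos:
    - [0, 0.03, 0]
    - [0, 0.06, 0.02]
    - [0, 0.0595, 0.04]
    - [0, 0.0595, 0.04]
    - [0, 0.058, 0.055]
    - [0, 0.0558, 0.0797]
    - [0, 0.0558, 0.0797]
    - [0, 0.0558, 0.0797]
  rot:
    - [5.3, 0, 0]
    - [5.3, 0, 0]
    - [5.3, 0, 0]
    - [5.3, 0, 0]
    - [5.3, 0, 0]
    - [5.3, 0, 0]
    - [5.3, 0, 0]
    - [5.3, 0, 0]
  claw: 0.0

```text
clock: 16.02
eef_pos: [620.2, 208.6, 121.0]
tcp_rot: [3.141, -0.0, 1.828]
contact_force: [-0.1, -0.7, -0.5]
opening: -0.005
grasp_force: 0.0
```

```bash
python3 -c "from h import *
state()"
```

```text
16.02 tcp [49.3  0.5 61. ] tilt 0.02 lip [-41.7   0.5  25. ] end [124.3   0.5  25. ] Fbox [-0.3 -0.7 -0.5] M [ 0.02 -0.04  0.  ] grip 0.0 -0.005
```

Now down: 14 mm to just above contact, then small steps.

Request:
carry_out:
  delta_pos:
    - [0, 0, 0.007]
    - [0, 0, 0.014]
    - [0, 0, 0.016]
    - [0, 0, 0.016]
  rot:
    - [0, 0, 0]
    - [0, 0, 0]
    - [0, 0, 0]
    - [0, 0, 0]

```text
clock: 16.52
eef_pos: [620.3, 208.6, 104.3]
tcp_rot: [-3.142, -0.0, 1.828]
contact_force: [0.5, 0.6, 1.2]
opening: 0.007
grasp_force: 0.4
```

Request:
carry_out:
  delta_pos:
    - [0, 0, 0.001]
    - [0, 0, 0.002]
    - [0, 0, 0.002]
  rot:
    - [0, 0, 0]
    - [0, 0, 0]
    - [0, 0, 0]

```text
clock: 16.9
eef_pos: [620.4, 208.7, 102.5]
tcp_rot: [3.141, -0.0, 1.828]
contact_force: [1.6, 0.3, 5.2]
opening: 0.0
grasp_force: 2.2
```

Request:
carry_out:
  delta_pos:
    - [0, 0, 0.001]
    - [0, 0, 0.001]
  rot:
    - [0, 0, 0]
    - [0, 0, 0]

```text
clock: 17.15
eef_pos: [620.5, 208.7, 101.5]
tcp_rot: [3.141, -0.0, 1.828]
contact_force: [1.1, 1.5, 5.1]
opening: -0.004
grasp_force: 2.2
```

Request:
carry_out:
  delta_pos:
    - [0, 0, 0.001]
    - [0, 0, 0.002]
    - [0, 0, 0.003]
    - [0, 0, 0.003]
  rot:
    - [0, 0, 0]
    - [0, 0, 0]
    - [0, 0, 0]
    - [0, 0, 0]

```text
clock: 17.65
eef_pos: [619.5, 208.3, 97.6]
tcp_rot: [-3.14, -0.0, 1.828]
contact_force: [0.1, 0.2, -0.9]
opening: -0.002
grasp_force: 0.0
```

Request:
carry_out:
  delta_pos:
    - [0, 0, 0.001]
    - [0, 0, 0.002]
    - [0, 0, 0.002]
  rot:
    - [0, 0, 0]
    - [0, 0, 0]
    - [0, 0, 0]

```text
clock: 18.02
eef_pos: [620.0, 208.5, 96.1]
tcp_rot: [-3.141, -0.0, 1.828]
contact_force: [-0.6, 0.4, -0.7]
opening: 0.002
grasp_force: 0.0
```

Request:
carry_out:
  delta_pos:
    - [0, 0, 0.001]
    - [0, 0, 0.002]
    - [0, 0, 0.003]
    - [0, 0, 0.003]
  rot:
    - [0, 0, 0]
    - [0, 0, 0]
    - [0, 0, 0]
    - [0, 0, 0]

```text
clock: 18.52
eef_pos: [620.0, 208.5, 93.1]
tcp_rot: [-3.141, -0.0, 1.828]
contact_force: [-0.1, 0.9, -0.1]
opening: 0.001
grasp_force: 0.0
```

Request:
carry_out:
  delta_pos:
    - [0, 0, 0.001]
    - [0, 0, 0.002]
    - [0, 0, 0.002]
  rot:
    - [0, 0, 0]
    - [0, 0, 0]
    - [0, 0, 0]

```text
clock: 18.9
eef_pos: [620.1, 208.5, 91.2]
tcp_rot: [-3.141, -0.0, 1.828]
contact_force: [0.6, 0.6, 0.5]
opening: -0.002
grasp_force: 0.0
```

Request:
carry_out:
  delta_pos:
    - [0, 0, 0.001]
    - [0, 0, 0.001]
  rot:
    - [0, 0, 0]
    - [0, 0, 0]

```text
clock: 19.15
eef_pos: [620.1, 208.5, 91.1]
tcp_rot: [-3.141, -0.0, 1.828]
contact_force: [-3.4, -1.3, 8.1]
opening: -0.003
grasp_force: 3.9
```

Request:
carry_out:
  delta_pos:
    - [0, 0, 0.0005]
    - [0, 0, 0.0005]
  rot:
    - [0, 0, 0]
    - [0, 0, 0]

```text
clock: 19.4
eef_pos: [620.2, 208.5, 91.1]
tcp_rot: [-3.142, -0.0, 1.828]
contact_force: [-4.3, -1.2, 12.0]
opening: -0.002
grasp_force: 6.0
```

Firm contact at TCP z = 91.1, so the panel top is about 66 mm up, which is the seated height. I'll retreat and look.

Request:
carry_out:
  delta_pos:
    - [0, 0, -0.01]
    - [0, -0.01, -0.05]
    - [0, -0.04, -0.1]
    - [0, -0.05, -0.13]
    - [0, -0.05, -0.13]
    - [0, -0.05, -0.13]
  rot:
    - [0, 0, 0]
    - [0, 0, 0]
    - [0, 0, 0]
    - [0, 0, 0]
    - [0, 0, 0]
    - [0, 0, 0]

```text
clock: 20.15
eef_pos: [571.7, 195.8, 219.3]
tcp_rot: [-3.141, -0.0, 1.828]
contact_force: [0.0, -0.1, -0.4]
opening: -0.0
grasp_force: 0.0
```

Run:
```python
from h import *
state(); T=tool(); im=r.grab_frame("wrist"); cv2.imwrite("pics/w6.png",im); M=masks(im)
for k in("yel","blue"):
  for m,st,c in blobs(M[k],100):
    q=rect("wrist",m,66,T); print(k,st.tolist(),np.round(B.T[:2,:2]@(np.array(q[0])-C),1),np.round(q[1],1),round(q[2],2))
sd=r.grab_frame("side")[125:200,250:370]
a=cv2.resize(sd,(480,300),interpolation=cv2.INTER_CUBIC); cv2.imwrite("pics/c6.png",np.hstack([im[80:380,160:480],a]))
```

```text
20.15 tcp [ -0.8   0.4 159.3] tilt -0.03 lip [-91.8   0.4 123.4] end [ 74.2   0.4 123.3] Fbox [ 0.  -0.1 -0.4] M [ 0.02 -0.02  0.04] grip 0.0 -0.0
yel [215, 147, 20, 91, 1117] [-82.    1.6] [10.4 77.5] 14.9
yel [368, 153, 32, 81, 2279] [50.4  1. ] [23.6 69. ] 14.83
yel [405, 166, 28, 67, 1466] [80.1 -3.9] [21.  57.6] 15.79
blue [229, 121, 185, 139, 16912] [-1.7  1.6] [147.1 118.6] 14.92
```

View pics/c6.png

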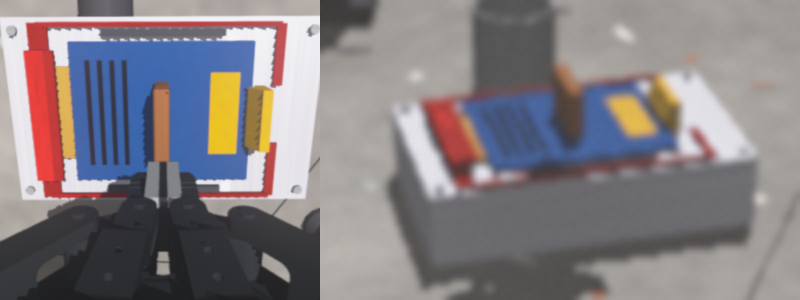

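The panel lies flat between the rims. The catch nose sits over its end at x ≈ 70, back at its home place, and the lip is still under the ledge.

```bash
python3 -c "from rig import r
print(r.sign_off())"
```

```text
the job is handed in; nothing more can be done
None
```

The filter panel is hooked fully under the red ledge, snapped under the yellow catch and lying flat; I saw about 5.5 N while hooking and 12 N in the final press, the rooks, mug and punch were never approached, and the job was handed in at about 20 s.

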